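# Rake the loose extension rods into parallel rows in their tray

## Robot

A 6-joint arm with a two-finger parallel gripper is mounted at the origin on the work surface. World frame = base frame: x ahead of the robot, y to its left, z up, the work surface at z = 0. Lengths are in mm, angles in rad, forces in N, time in s.
With the tool pointing down it reaches from about 350 to 775 mm from the base axis. Payload 7.3 kg.
Tool frame: the origin (TCP) lies on the centre line of the jaws, within the pads' length; the fingertips stand bot.tip_reach ahead of it and the grasp point (between the pads) lies 6 mm ahead of it (bot.tip_reach is the distance from the TCP to the fingertips, in mm); z points along the fingers, y is the direction in which the jaws open and shut (so a half turn about z gives the same grasp; the last joint's range is limited). The gripper opens to 92 mm and grips with 3 to 60 N. Pads are 19 mm wide; open, the fingers measure 130 mm over their backs; the gripper's body (75 mm by 190 mm) begins 47 mm behind the grasp point.
Start: joints at [1.123, 0.342, 1.524, -0, 1.275, -0.146], TCP at [156.035, 501.294, 251.741] pointing down, gripper open.
Joint ranges: [-2.53, 2.53], [-0.77, 2.02], [0.04, 2.7], [-1, 4.14], [0.28, 2.66], [-3.11, 3.11]. Speed limits (rad/s): [2.57, 2.57, 3.14, 3.14, 3.14, 3.14].

## Interface

Orientations are given as [roll, pitch, yaw] about the fixed x, y, z axes, in that order (R = Rz(yaw) Ry(pitch) Rx(roll)).
In Python, from plant import bot gives the robot as it stands.
- The arm moves only by the tool step_arm, never from a script. Its argument "deltas" is a list of rows, each a list of 6 numbers: the shift along the tool's x, y, z in mm, then the turn, a rotation vector about the tool's x, y, z in rad. A call has 1 to 5 rows; each row is the pose to reach, as a shift and turn from the pose commanded when the call began, along the tool's axes at that moment; what a row does not reach only later rows make up. A row lasts 1/12 s, in which the tool goes at most 41.7 mm and 7.16 degrees, less where a joint would pass 70% of its speed; a pose out of reach is approached as far as the arm can. A call with a gripper value outside its range is refused whole. "fingers" is the finger opening in mm, from 0 to 91.8, set as the call begins (left out, the last holds). The fingers move at their own pace and stop on an object; the grip force is fixed at half the most. Time passes only in rows, so rows that repeat a pose let the fingers close. It gives the time, the measured TCP pose, the force and the opening at its end, in the units of the state.
- bot.get_obs(): the state, without advancing time (a new reading comes with each control period).
- bot.capture(name): name is "side" or "top" or "wrist"; returns a dict with "color" (400x640x3 uint8, red, green, blue), "fx", "fy", "cx", "cy" (pixels), "R" (3x3) and "t" (3): a world point X has camera coordinates R X + t. Camera axes: x right, y down, z forward; pixel columns grow to the right and rows downward; lengths in mm; the calibration is good to about 2 mm. A picture is of the moment at which its call begins. There is no depth.
- bot.close_job(): hands the job in, once; it reports no verdict.
Trained networks look in a picture, given as the dict that the camera call returned (one of the last four; its "shot" number tells which), for a name from the list of things; names that differ only in an ending like _2 or _b are one class to them, and where a whole thing is asked for, a point or a joint stands for the part that bears it (a point fixed in the world has none). Each returns a list of dicts, best first, with "p" (0 to 1); they miss things now and then, are a little off and sometimes report something else, mostly with a low value. They report only what shows in the picture. A call takes as long as a camera call. They do not tell look-alikes from the thing itself.
- bot.boxes_of(query, picture): "rect" ([centre column, centre row, width, height] in pixels, round what is visible of it).
The state is a dict: "time": time; "joint_positions": joint angles; "dq": joint speeds; "tau": joint torques, N m; "tool_pos": TCP position; "tcp_rot": TCP orientation; "contact_force": force on the tool from outside, world axes, zero at the start; "moment": the same for the moment, N m; "grip_width": finger opening in mm.
Only numpy, scipy, OpenCV 4.12 (cv2) and the standard library are available. Lean on these libraries where they do the work, as an engineer would, in place of code of your own. Each camera call takes 0.05 s, during which the arm holds its last target. There are 200 camera calls.

## Task

Lift the small rake off its hook stand and use it to comb the four loose rods, some of which lie under the tray's clear shelf, towards the tray's metal rail on the robot's side, until all four lie flat, parallel to the rail and packed side by side against it. Move the rods with the rake only, never with the gripper, set it down gently and do not lean hard on the tray, and leave the mug, mouse and radio alone. Then hang the rake back on its two-pronged hook and let go.

Things in the scene. Friction and masses are not known exactly. Their poses are not given: they have to be found in the camera images.
- tray: fixed shallow grey tray; origin on the table, x away from the rail, y along it, z up. Floor top at z = 6 mm, from x = -125 mm (inner face of the aluminium rail; rail 10 mm thick, top at z = 28 mm) to x = +132 mm (far lip, top at z = 18 mm); inner width 170 mm (y = -85 to 85), side walls 24 mm high. Four packed rods take 48 mm from the rail's face
- shelf_edge (a point): middle of the lower front edge of the clear shelf over the tray's far part; tray axes. From here the shelf runs 78 mm to +x and 108 mm to either side, 6 mm thick, underside 180 mm above the table, on four 10 mm posts (inner faces at y = +-98 mm). Rods reach 35 mm in past this edge: an upright rake cannot get behind them; one with its top leaned about 30 degrees towards the rail can
- rod1: square aluminium extension rod with dark end bands, 12 x 12 x 90 mm, about 35 g, one of four identical ones lying loose in the tray; origin at its centre, y along its length (either way round). Friction on the tray varies
- rod2: square aluminium extension rod with dark end bands, 12 x 12 x 90 mm, about 35 g, one of four identical ones lying loose in the tray; origin at its centre, y along its length (either way round). Friction on the tray varies
- rod3: square aluminium extension rod with dark end bands, 12 x 12 x 90 mm, about 35 g, one of four identical ones lying loose in the tray; origin at its centre, y along its length (either way round). Friction on the tray varies
- rod4: square aluminium extension rod with dark end bands, 12 x 12 x 90 mm, about 35 g, one of four identical ones lying loose in the tray; origin at its centre, y along its length (either way round). Friction on the tray varies
- rake_grip (a point): middle of the rake's black grip, 30 (x) by 20 (y) by 72 mm (z). Rake axes: z up the handle, y along the row of tines, -x the side the tines lean to, to which rods are pulled. Below the grip a collar, 34 (x) by 44 (y) by 8 mm, underside 46 mm below this point; then a 14 mm round handle to a head bar 136 mm long (y), centred 141 mm below this point. 160 g
- rake_edge (a point): lower end of the rake's middle tine, 172 mm below and 16 mm to the -x side of rake_grip; same axes. Tips rest on a floor when this point is within 2 mm of it. 13 round steel tines, 7 mm thick, 32 mm long, gaps 3.5 mm (no rod passes), slope 30 degrees from the handle: they stand vertical when the handle's top leans 30 degrees to its -x
- hook_seat (a point): centre of the seat on the fixed hook stand, level with the tops of its two steel prongs, 160 mm above the table. Prongs point to -x, 9 mm wide, 25 mm apart, with upturned ends (8 mm high, 6 mm thick, inner face 29 mm to -x of here); post 50 mm wide begins 30 mm to +x, top level with the prongs. Base 130 mm wide, 10 mm high. It stands left or right of the tray
- hook_mouth (a point): point midway between the prongs' upturned ends, at their tops (8 mm above the seat); hook_seat axes. The rake hangs with its collar's underside on both prongs, its axes about parallel to hook_seat's. It comes off by lifting 12 to 25 mm, then out to -x by 60 mm or more (its head bar cannot pass up through the fork); it goes back the reverse way
- mug: white mug, 80 mm across, 92 mm high, with a handle to its +y; origin under its centre; leave alone
- mouse: black computer mouse, 105 x 60 x 33 mm; origin under its centre; leave alone
- radio: black hand-held radio lying down, 115 x 58 x 34 mm plus a 75 mm aerial to its +x; origin under its centre; leave alone
Not all that is in view belongs to the job. Leave any pink look-alike of the part that bears hook_seat alone.

How it is judged:
By the outcome, as a careful person would: the job done as asked, in the order asked, and still so for the second after the job is handed in, with the robot touching nothing.
It also fails if it takes over 64 s, if anything falls off the work surface, if the arm or the gripper's body presses on something with over 40 N, if the wrist force passes 120 N, or if a joint passes its speed limit or range.

## Working session

There is one attempt and no reset: what is moved stays moved. The work goes in short steps, Python scripts to look and compute and a tool call to move; the robot and the scene stay as the last step left them, time stands still between calls to the robot, and variables do not carry over. Pictures are saved under pics/ and viewed, about 8 in all and at most 12, crops included, and the job is handed in when it is done.

Besides the shell and the picture viewer there is one more tool, called after "Request:" as name([rows], argument=value, ...), one row to a line, values as JSON. step_arm: Moves the arm, as the interface text tells. Its arguments: {"type":"object","properties":{"deltas":{"type":"array"},"fingers":{"type":"number"}},"required":["deltas"]}

```bash
mkdir -p pics; ls
cat > h.py <<'E'
import numpy as np, cv2
from plant import bot
from scipy.spatial.transform import Rotation as Ro
def snap(n,f):
    p=bot.capture(n); cv2.imwrite('pics/'+f,p['color'][:,:,::-1]); return p
def K(p): return np.array([[p['fx'],0,p['cx']],[0,p['fy'],p['cy']],[0,0,1.]])
def proj(p,X):
    c=np.atleast_2d(X)@np.array(p['R']).T+np.array(p['t']); return np.c_[p['fx']*c[:,0]/c[:,2]+p['cx'],p['fy']*c[:,1]/c[:,2]+p['cy']]
def onz(p,uv,z):
    R=np.array(p['R']);t=np.array(p['t']);o=-R.T@t
    uv=np.atleast_2d(uv); d=np.c_[(uv[:,0]-p['cx'])/p['fx'],(uv[:,1]-p['cy'])/p['fy'],np.ones(len(uv))]@R
    return o+d*((z-o[2])/d[:,2])[:,None]
E
python3 - <<'E'
from h import *
import pickle
P={}
for n in ['side','top','wrist']:
    p=snap(n,n+'0.png');P[n]=p
    print(n,p['fx'],p['cx'],p['cy'],'cam at',(-np.array(p['R']).T@np.array(p['t'])).round(),np.array(p['R']).round(2).tolist())
    for q in ['tray','rod1','rake_grip','hook_seat','mug','mouse','radio','shelf_edge']:
        try: print(q,[(round(b['p'],2),[round(x) for x in b['rect']]) for b in bot.boxes_of(q,p)][:5])
        except Exception as e: print(q,e)
pickle.dump(P,open('P0.pkl','wb'))
print(bot.tip_reach,bot.get_obs())
E
```

```text
pics
side 401.0841235621306 320.9684077813756 205.38779369947406 cam at [  76. -466.  807.] [[0.72, -0.69, -0.01], [-0.47, -0.48, -0.74], [0.5, 0.54, -0.68]]
tray [(0.74, [333, 227, 136, 143]), (0.27, [346, 238, 11, 27])]
rod1 [(0.79, [313, 253, 33, 21]), (0.78, [303, 263, 36, 20]), (0.75, [337, 247, 18, 23]), (0.6, [346, 238, 12, 26])]
rake_grip [(0.81, [231, 191, 38, 73]), (0.68, [337, 248, 17, 23]), (0.34, [239, 206, 59, 70])]
hook_seat [(0.67, [240, 206, 55, 72]), (0.57, [176, 183, 59, 59])]
mug [(0.75, [421, 370, 59, 61])]
mouse [(0.64, [294, 175, 25, 30])]
radio [(0.94, [479, 280, 44, 66])]
shelf_edge [(0.89, [332, 227, 139, 146])]
top 480.5840553874234 321.6322685837032 190.77231906523582 cam at [ 264.   72. 1446.] [[0.11, -0.99, 0.01], [-0.97, -0.11, -0.22], [0.22, 0.02, -0.98]]
tray [(0.89, [343, 185, 88, 114]), (0.52, [334, 211, 29, 10])]
rod1 [(0.61, [344, 192, 27, 11]), (0.55, [344, 176, 26, 16]), (0.52, [333, 211, 28, 6])]
rake_grip [(0.71, [252, 223, 48, 24]), (0.16, [341, 188, 84, 113])]
hook_seat [(0.89, [252, 224, 44, 36]), (0.76, [185, 243, 52, 43]), (0.53, [454, 14
[... 380 characters left out ...]
mouse []
radio []
shelf_edge []
25.0 {'time': 1.35, 'joint_positions': array([ 1.12297555e+00,  3.41993560e-01,  1.52409286e+00, -1.03937273e-05,
        1.27543412e+00, -1.46024814e-01]), 'dq': array([ 0.00074983, -0.00058897,  0.00067118, -0.0009705 , -0.00068638,
        0.00024802]), 'tau': array([ 1.11812078e-03, -4.31123507e+01, -2.44484890e+01,  7.20988959e-02,
        4.80999530e-02,  2.58934472e-05]), 'tool_pos': array([156.04670199, 501.28256721, 251.7463494 ]), 'tcp_rot': array([3.14152275e+00, 2.03320257e-05, 2.83979972e+00]), 'contact_force': array([-0.04741929,  0.16286555,  0.13924347]), 'moment': array([ 0.09643822,  0.00776503, -0.0296528 ]), 'grip_width': 92.00310088807936}
```

View pics/top0.png

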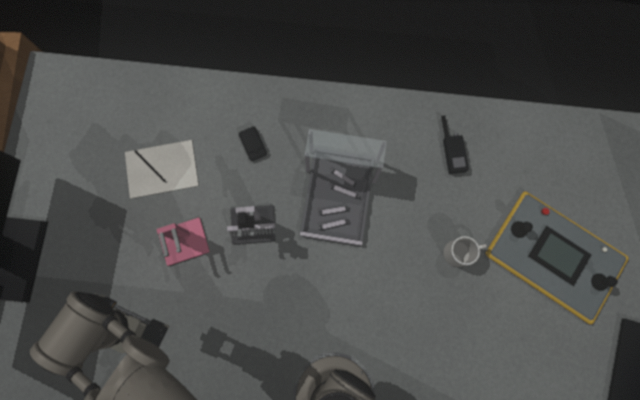

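View pics/side0.png

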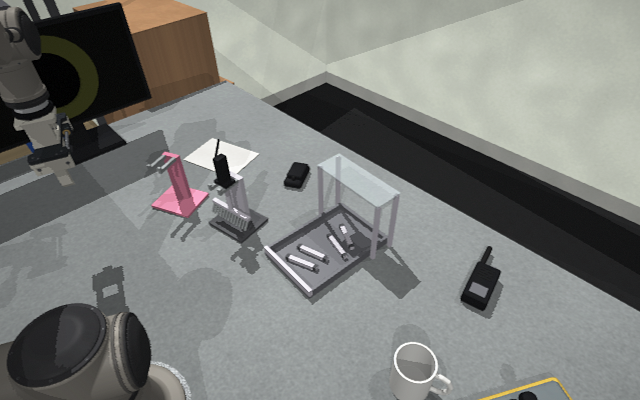

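Run:
```python
import cv2,numpy as np
t=cv2.imread('pics/top0.png');s=cv2.imread('pics/side0.png')
g=lambda i:np.clip(i.astype(float)*1.7,0,255).astype('uint8')
a=cv2.resize(g(t[120:255,220:400]),None,fx=4,fy=4,interpolation=3)
b=cv2.resize(s[140:305,200:405],None,fx=3.6,fy=3.6,interpolation=3)
cv2.imwrite('pics/a.png',a);cv2.imwrite('pics/b.png',b)
```

```text
(no output)
```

View pics/a.png

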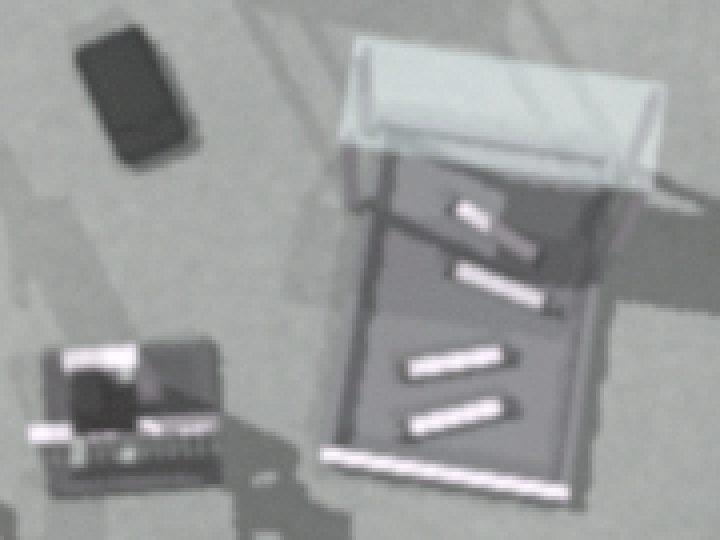

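View pics/b.png

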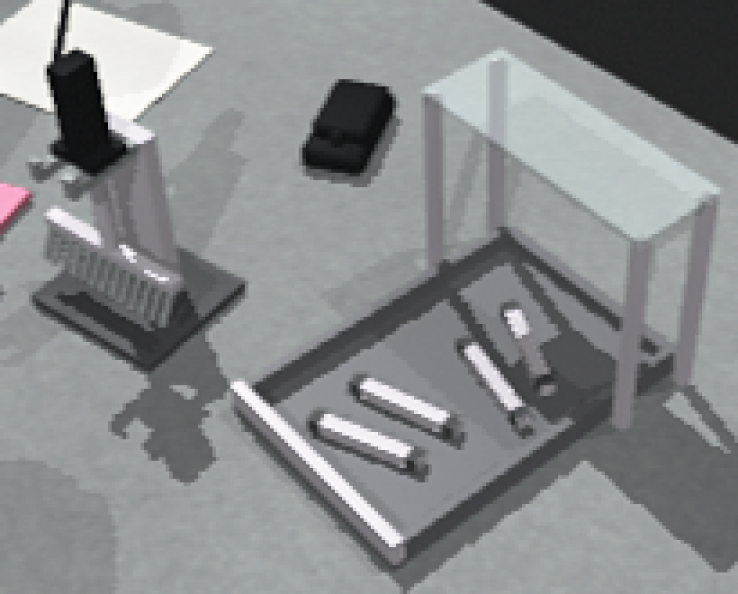

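```bash
cat > fit.py <<'E'
from h import *
import pickle
from scipy.optimize import least_squares
def W(q,pts):
    c,s=np.cos(q[2]),np.sin(q[2]); pts=np.array(pts,float)
    return np.c_[q[0]+c*pts[:,0]-s*pts[:,1],q[1]+s*pts[:,0]+c*pts[:,1],pts[:,2]]
E
python3 - <<'E'
from fit import *
P=pickle.load(open('P0.pkl','rb'))
T=lambda l:np.array(l)/4+[220,120]-.5
S=lambda l:np.array(l)/3.6+[200,140]-.5
a=T([[320,448],[319,461],[570,486],[568,500],[357,37],[663,82],[655,188],[340,143]])
b=S([[233,383],[400,550],[245,380],[405,540],[425,93],[500,50],[718,193],[638,240]])
def pt(q):
    s,w=q[3],q[4]
    A=[[-125,w,28],[-135,w,28],[-125,-w,28],[-135,-w,28],[s+78,108,186],[s+78,-108,186],[s,-108,186],[s,108,186]]
    B=[[-135,w,28],[-135,-w,28],[-125,w,28],[-125,-w,28],[s,108,186],[s+78,108,186],[s+78,-108,186],[s,-108,186]]
    return A,B
def res(q):
    A,B=pt(q); return np.r_[(proj(P['top'],W(q,A))-a).ravel(),(proj(P['side'],W(q,B))-b).ravel()]
r=least_squares(res,[500,60,0,40,88],loss='soft_l1'); print(r.x.round(3)); print(res(r.x).round(1).reshape(-1,2).tolist())
# base of stand & rake
print('base',onz(P['top'],T([[42,347],[222,340],[220,487],[48,497]]),10).round())
print('baseS',onz(P['side'],S([[32,297],[143,365],[245,287]]),10).round())
print('grip top',onz(P['top'],T([[105,402]]),242).round(),onz(P['side'],S([[75,60]]),242).round())
print('rods top', onz(P['top'],T([[[412,430],[497,403]],[[415,368],[500,355]],[[462,270],[540,298]],[[462,210],[535,252]]][i] ) if 0 else T(np.reshape([[[405,430],[515,405]],[[405,370],[515,355]],[[450,268],[558,310]],[[450,205],[540,255]]],(-1,2))),18).round().tolist())
E
```

```text
[ 5.67897e+02  4.64910e+01 -5.00000e-02  6.14980e+01  9.33820e+01]
[[0.8, -0.4], [0.5, -0.3], [0.6, -0.0], [0.7, -0.2], [0.1, -0.1], [1.1, 0.5], [-0.6, 1.0], [-0.3, 0.2], [-1.0, 0.4], [-1.6, -0.8], [-1.2, -0.7], [0.3, -0.3], [-1.4, -1.1], [0.0, -0.9], [1.3, -1.2], [0.8, 0.6]]
base [[503. 368.  10.]
 [523. 233.  10.]
 [412. 220.  10.]
 [390. 347.  10.]]
baseS [[391. 342.  10.]
 [412. 221.  10.]
 [518. 234.  10.]]
grip top [[433. 275. 242.]] [[442. 282. 242.]]
rods top [[468.0, 87.0, 18.0], [496.0, 7.0, 18.0], [513.0, 92.0, 18.0], [534.0, 11.0, 18.0], [595.0, 66.0, 18.0], [572.0, -19.0, 18.0], [645.0, 71.0, 18.0], [613.0, -1.0, 18.0]]
```

```bash
cat > plan.py <<'E'
from h import *
import json
def toolR(yaw,lean=0.0):
    """tool down along -z of rake; frame yaw = rake yaw; lean = top leaned to rake -x. tool x=-rake x, y=rake y, z=-rake z"""
    Rr=Ro.from_euler('z',yaw)*Ro.from_euler('y',-lean)
    return Rr*Ro.from_matrix(np.diag([-1,1,-1.]))
def calls(p,R,targets,vmax=38,amax=0.115):
    """print rows for a chain of (pos,Rot[,vmax]) targets; return the end pose by the rounded rows"""
    p=np.array(p,float); rows=[]
    for t in targets:
        tp=np.array(t[0],float);tR=t[1];v=t[2] if len(t)>2 else vmax
        p0,R0=(rows[-1] if rows else (p,R))
        rv=(R0.inv()*tR).as_rotvec()
        n=int(max(1,np.ceil(np.linalg.norm(tp-p0)/v),np.ceil(np.linalg.norm(rv)/amax)))
        for k in range(1,n+1): rows.append((p0+(tp-p0)*k/n,R0*Ro.from_rotvec(rv*k/n)))
    print(len(rows),'rows')
    for i in range(0,len(rows),5):
        out=[]
        for q,Q in rows[i:i+5]:
            out.append([float(round(x,1)) for x in R.inv().apply(q-p)]+[float(round(x,3)) for x in (R.inv()*Q).as_rotvec()])
        print(json.dumps(out)); d=np.array(out[-1]); p=p+R.apply(d[:3]); R=R*Ro.from_rotvec(d[3:])
    json.dump([p.tolist(),R.as_quat().tolist()],open('cmd.json','w'))
    return p,R
def cmd():
    c=json.load(open('cmd.json')); return np.array(c[0]),Ro.from_quat(c[1])
def meas():
    o=bot.get_obs(); return o['tool_pos'],Ro.from_euler('xyz',o['tcp_rot']),o
def check():
    p,R,o=meas(); c,C=cmd(); print('t',round(o['time'],2),'pos',p.round(1),'rot',o['tcp_rot'].round(3),'err',(p-c).round(1),(C.inv()*R).as_rotvec().round(3),'F',o['contact_force'].round(1),'M',o['moment'].round(2),'w',round(o['grip_width'],1))
E
python3 - <<'E'
from plan import *
p,R,o=meas()
p=np.array([156.035,501.294,251.741])
print(calls(p,R,[([400,170,360],toolR(0.12))])[0])
E
```

```text
12 rows
[[-27.6, -20.3, -9.0, 0.0, 0.0, -0.035], [-55.2, -40.6, -18.0, 0.0, 0.0, -0.07], [-82.9, -60.9, -27.1, 0.0, 0.0, -0.105], [-110.5, -81.3, -36.1, 0.0, 0.0, -0.141], [-138.1, -101.6, -45.1, 0.0, 0.0, -0.176]]
[[-23.6, -24.8, -9.0, 0.0, 0.0, -0.035], [-47.3, -49.7, -18.1, 0.0, 0.0, -0.07], [-70.9, -74.5, -27.1, 0.0, 0.0, -0.105], [-94.5, -99.3, -36.1, 0.0, 0.0, -0.14], [-118.2, -124.2, -45.1, 0.0, 0.0, -0.175]]
[[-18.9, -28.5, -9.0, 0.0, 0.0, -0.036], [-37.9, -57.1, -18.1, 0.0, 0.0, -0.071]]
[400.0368473  170.01654176 360.03069745]
```

Request:
step_arm([
  [-27.6,-20.3,-9.0,0,0,-0.035],
  [-55.2,-40.6,-18.0,0,0,-0.07],
  [-82.9,-60.9,-27.1,0,0,-0.105],
  [-110.5,-81.3,-36.1,0,0,-0.141],
  [-138.1,-101.6,-45.1,0,0,-0.176],
])

```text
time: 1.77
tool_pos: [258.2, 361.9, 297.3]
tcp_rot: [3.141, 0.0, 3.018]
contact_force: [0.8, 0.5, -0.6]
grip_width: 91.7
```

Request:
step_arm([
  [-23.6,-24.8,-9.0,0,0,-0.035],
  [-47.3,-49.7,-18.1,0,0,-0.07],
  [-70.9,-74.5,-27.1,0,0,-0.105],
  [-94.5,-99.3,-36.1,0,0,-0.14],
  [-118.2,-124.2,-45.1,0,0,-0.175],
])

```text
time: 2.18
tool_pos: [360.0, 223.7, 342.6]
tcp_rot: [3.141, 0.001, -3.091]
contact_force: [0.3, -0.3, -0.3]
grip_width: 91.4
```

Request:
step_arm([
  [-18.9,-28.5,-9.0,0,0,-0.036],
  [-37.9,-57.1,-18.1,0,0,-0.071],
  [-37.9,-57.1,-18.1,0,0,-0.071],
  [-37.9,-57.1,-18.1,0,0,-0.071],
])

```text
time: 2.52
tool_pos: [400.8, 168.9, 360.2]
tcp_rot: [3.141, 0.001, -3.025]
contact_force: [-0.5, 1.3, 0.1]
grip_width: 91.6
```

Run:
```python
from plan import *
import pickle
check()
p=snap('wrist','w1.png'); pickle.dump(p,open('w1.pkl','wb'))
print((-np.array(p['R']).T@np.array(p['t'])).round())
i=cv2.imread('pics/w1.png'); cv2.imwrite('pics/w1b.png',cv2.resize(i,None,fx=1.25,fy=1.25,interpolation=3))
```

```text
t 2.52 pos [400.8 168.9 360.2] rot [ 3.141e+00  1.000e-03 -3.025e+00] err [ 0.8 -1.1  0.1] [-0.    -0.     0.004] F [-0.5  1.3  0.1] M [0.03 0.05 0.01] w 91.6
[320. 159. 494.]
```

View pics/w1b.png

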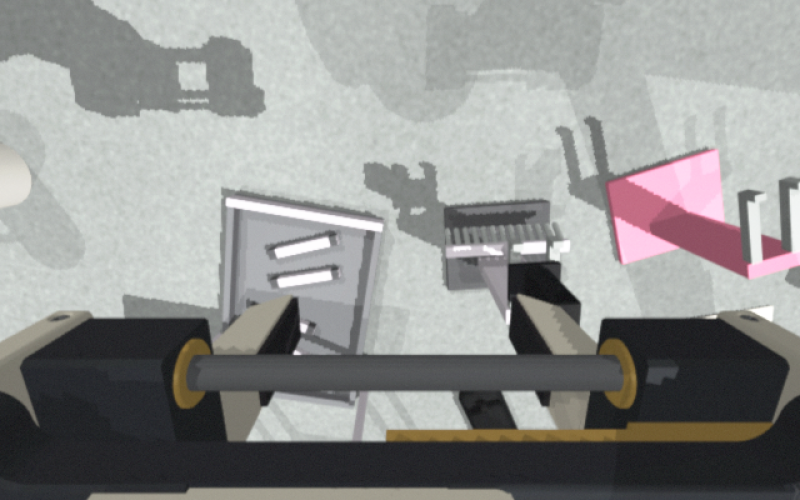

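Run:
```python
from fit import *
p=pickle.load(open('w1.pkl','rb'))
S=lambda l:np.array(l,float)/1.25
print('rail outer -y,+y',onz(p,S([[226,197],[384,225]]),28).round(1))
print('inner',onz(p,S([[228,207],[382,231]]),28).round(1))
print('base',onz(p,S([[444,207],[548,201],[447,290]]),10).round(1))
print('collar front',onz(p,S([[508,264],[560,262]]),160).round(1))
print('headbar top',onz(p,S([[446,256],[570,246]]),69).round(1))
print('rods',onz(p,S([[266,252],[340,238],[268,282],[341,270]]),18).round(1).tolist())
q=[567.9,46.5,-.05]
print('pred rail',proj(p,W(q,[[-135,-93.4,28],[-135,93.4,28]]))*1.25)
b=[bot.boxes_of(n,p) for n in ()]
```

```text
rail outer -y,+y [[428.9 -38.8  28. ]
 [441.1 148.6  28. ]]
inner [[440.6 -36.7  28. ]
 [448.8 147.   28. ]]
base [[414.6 219.1  10. ]
 [392.5 344.1  10. ]
 [523.5 239.   10. ]]
collar front [[429.5 264.2 160. ]
 [422.4 309.5 160. ]]
headbar top [[458.  222.1  69. ]
 [430.4 357.1  69. ]]
rods [[495.4, 5.4, 18.0], [466.4, 96.0, 18.0], [535.7, 8.5, 18.0], [508.5, 100.2, 18.0]]
pred rail [[224.95876687 196.47033564]
 [382.53500398 222.11269883]]
```

Run:
```python
from plan import *
import pickle
P=pickle.load(open('P0.pkl','rb'))
T=lambda l:np.array(l)/4+[220,120]-.5
t=P['top'];s=P['side']
print('collar sides front',onz(t,T([[73,432],[137,432]]),164).round(1)); print('post front',onz(t,T([[63,372],[138,372]]),160).round(1))
print('upturned ends', onz(t,T([[78,458],[128,458]]),168).round(1))
# predicted grip outline in side view for hypothesised rake
for c in ([442.7,289.5],[438,284]):
    Rr=Ro.from_euler('z',.178)
    pts=[Rr.apply([x,y,z])+[c[0],c[1],206] for z in(36,-38) for x in(-15,15) for y in (-10,10)]
    print((proj(s,pts)-[200,140])*3.6)
```

```text
collar sides front [[421.8 307.  164. ]
 [426.4 264.4 164. ]]
post front [[462.1 320.4 160. ]
 [467.6 269.9 160. ]]
upturned ends [[404.4 300.5 168. ]
 [408.  267.3 168. ]]
[[ 61.96317121  68.93904663]
 [ 41.33423647  58.81390639]
 [ 94.85231123  47.49410346]
 [ 74.29747999  37.74249603]
 [ 81.97334157 155.0478637 ]
 [ 62.18343566 144.67198168]
 [112.91785599 133.16774693]
 [ 93.20079031 123.15535591]]
[[ 60.47170178  75.39166297]
 [ 39.74253136  65.15134186]
 [ 93.56791945  53.71221115]
 [ 72.91319016  43.85163583]
 [ 80.66211806 161.6352952 ]
 [ 60.77975514 151.14742352]
 [111.79034366 139.52755138]
 [ 91.98120306 129.40891679]]
```

Run:
```python
from plan import *
p,R=cmd()
calls(p,R,[([441,287,330],toolR(0.178)),([441,287,278],toolR(.178))])
```

```text
6 rows
[[-13.7, 27.8, 7.5, 0.0, 0.0, -0.014], [-27.3, 55.6, 15.0, 0.0, 0.0, -0.029], [-41.0, 83.4, 22.5, 0.0, 0.0, -0.043], [-54.7, 111.2, 30.0, 0.0, 0.0, -0.058], [-54.7, 111.2, 56.0, 0.0, 0.0, -0.058]]
[[0.0, 0.0, 26.0, 0.0, 0.0, 0.0]]
```

Request:
step_arm([
  [-13.7,27.8,7.5,0.0,0.0,-0.014],
  [-27.3,55.6,15.0,0.0,0.0,-0.029],
  [-41.0,83.4,22.5,0.0,0.0,-0.043],
  [-54.7,111.2,30.0,0.0,0.0,-0.058],
  [-54.7,111.2,56.0,0.0,0.0,-0.058],
])

```text
time: 2.98
tool_pos: [441.8, 293.0, 305.5]
tcp_rot: [3.138, 0.006, -2.958]
contact_force: [-0.6, -1.3, -1.0]
grip_width: 92.0
```

Request:
step_arm([
  [0,0,26,0,0,0],
  [0,0,26,0,0,0],
  [0,0,26,0,0,0],
])

```text
time: 3.23
tool_pos: [439.4, 287.8, 277.2]
tcp_rot: [-3.141, -0.003, -2.962]
contact_force: [-0.6, 1.1, -0.1]
grip_width: 91.8
```

Run:
```python
from plan import *
import pickle
check()
p=snap('wrist','w2.png'); pickle.dump(p,open('w2.pkl','wb'))
i=cv2.imread('pics/w2.png')[120:370,170:490]; cv2.imwrite('pics/w2b.png',cv2.resize(i,None,fx=2.4,fy=2.4,interpolation=3))
for c in ([441,287],):
    Rr=Ro.from_euler('z',.178)
    pts=[Rr.apply([x,y,z])+[c[0],c[1],206] for z in(36,) for x in(-15,15) for y in (-10,10)]+[Rr.apply([-17,y,-38])+[c[0],c[1],206] for y in (-22,22)]
    print((proj(p,pts)-[170,120])*2.4)
```

```text
t 3.23 pos [439.4 287.8 277.2] rot [-3.141e+00 -3.000e-03 -2.962e+00] err [-1.6  0.9 -0.8] [ 0.001  0.004 -0.002] F [-0.6  1.1 -0.1] M [ 0.02 -0.01  0.03] w 91.8
[[323.37906491 245.11571074]
 [408.07440134 245.31757208]
 [325.22682686 358.05115387]
 [405.96387839 358.25256069]
 [299.47567714 155.93820021]
 [433.96367497 156.24693213]]
```

View pics/w2b.png

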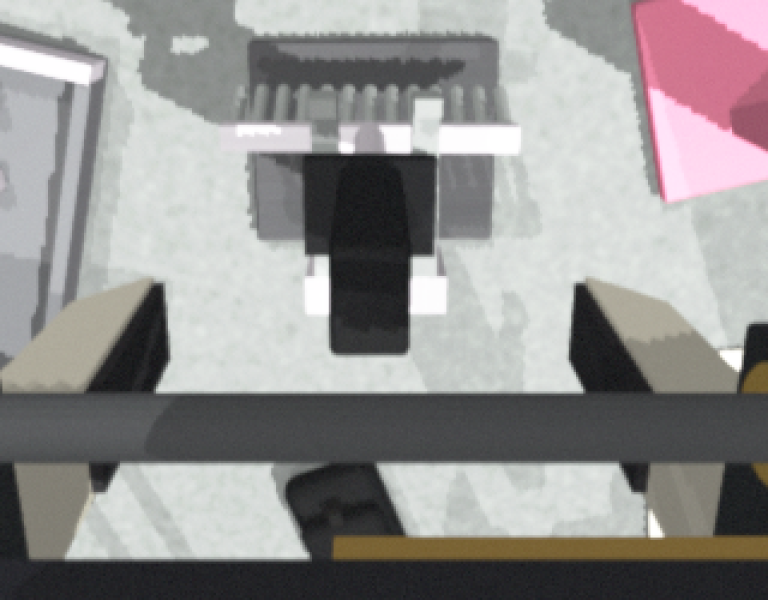

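Run:
```python
from plan import *
import pickle
check()
w=pickle.load(open('w2.pkl','rb'))
Rr=Ro.from_euler('z',.178); s=np.array([439.9,289.8,160])
for n,l in {'post front':[(30,-25,0),(30,25,0)],'upturn top outer':[(-35,-21.5,8),(-35,-12.5,8),(-35,12.5,8),(-35,21.5,8)],'upturn inner':[(-29,-12.5,8)],'postback':[(0,0,0)]}.items():
    print(n,((proj(w,Rr.apply(l)+s)-[170,120])*2.4).round(0).tolist())
p,R=cmd()
calls(p,R,[([440.5,288.2,216],toolR(0.178),20)])
```

```text
t 3.28 pos [440.4 287.8 278.8] rot [ 3.141 -0.    -2.962] err [-0.6  0.8  0.7] [-0.     0.    -0.001] F [ 0.4 -1.   0.4] M [ 0.05 -0.01 -0.01] w 91.6
post front [[304.0, 277.0], [445.0, 277.0]]
upturn top outer [[309.0, 100.0], [337.0, 100.0], [415.0, 100.0], [443.0, 100.0]]
upturn inner [[337.0, 118.0]]
postback [[375.0, 196.0]]
4 rows
[[0.1, 0.3, 15.5, 0.0, 0.0, 0.0], [0.1, 0.6, 31.0, 0.0, 0.0, 0.0], [0.2, 1.0, 46.5, 0.0, 0.0, 0.0], [0.3, 1.3, 62.0, 0.0, 0.0, 0.0]]
```

Request:
step_arm([
  [0.1,0.5,20,0,0,0],
  [0.2,0.8,42,0,0,0],
  [0.3,1.0,62,0,0,0],
  [0.3,1.0,62,0,0,0],
  [0.3,1.0,62,0,0,0],
])

```text
time: 3.7
tool_pos: [440.8, 288.1, 217.4]
tcp_rot: [3.141, 0.001, -2.964]
contact_force: [0.5, -0.4, 0.4]
grip_width: 91.8
```

Request:
step_arm([
  [0,0,0,0,0,0],
  [0,0,0,0,0,0],
  [0,0,0,0,0,0],
  [0,0,0,0,0,0],
  [0,0,0,0,0,0],
], fingers=10)

```text
time: 4.12
tool_pos: [440.7, 288.0, 216.6]
tcp_rot: [3.141, 0.001, -2.963]
contact_force: [0.4, 0.4, 0.7]
grip_width: 62.8
```

Request:
step_arm([
  [0,0,0,0,0,0],
  [0,0,0,0,0,0],
  [0,0,0,0,0,0],
  [0,0,0,0,0,0],
])

```text
time: 4.45
tool_pos: [440.5, 287.9, 216.0]
tcp_rot: [3.142, -0.0, -2.963]
contact_force: [-0.7, 0.3, -0.3]
grip_width: 36.3
```

Request:
step_arm([
  [0,0,0,0,0,0],
  [0,0,0,0,0,0],
  [0,0,0,0,0,0],
  [0,0,0,0,0,0],
])

```text
time: 4.78
tool_pos: [440.5, 287.9, 216.0]
tcp_rot: [3.142, -0.0, -2.963]
contact_force: [-0.8, 0.3, -0.7]
grip_width: 19.9
```

Request:
step_arm([
  [0,0,-5,0,0,0],
  [0,0,-10,0,0,0],
  [0,0,-18,0,0,0],
  [0,0,-18,0,0,0],
  [0,0,-18,0,0,0],
])

```text
time: 5.2
tool_pos: [440.8, 288.1, 234.8]
tcp_rot: [3.141, 0.002, -2.963]
contact_force: [0.3, 0.3, -2.7]
grip_width: 20.2
```

Run:
```python
from plan import *
import pickle
json.dump([[440.5,287.9,198+0.+36-0],toolR(.178).as_quat().tolist()],open('cmd.json','w'))
check()
p=snap('wrist','w3.png'); pickle.dump(p,open('w3.pkl','wb'))
i=cv2.imread('pics/w3.png')[120:370,170:490]; cv2.imwrite('pics/w3b.png',cv2.resize(i,None,fx=2.4,fy=2.4,interpolation=3))
```

```text
t 5.2 pos [440.8 288.1 234.8] rot [ 3.141e+00  2.000e-03 -2.963e+00] err [0.3 0.2 0.8] [-0.    -0.002 -0.   ] F [ 0.3  0.3 -2.7] M [ 0.02  0.04 -0.03] w 20.2
```

View pics/w3b.png

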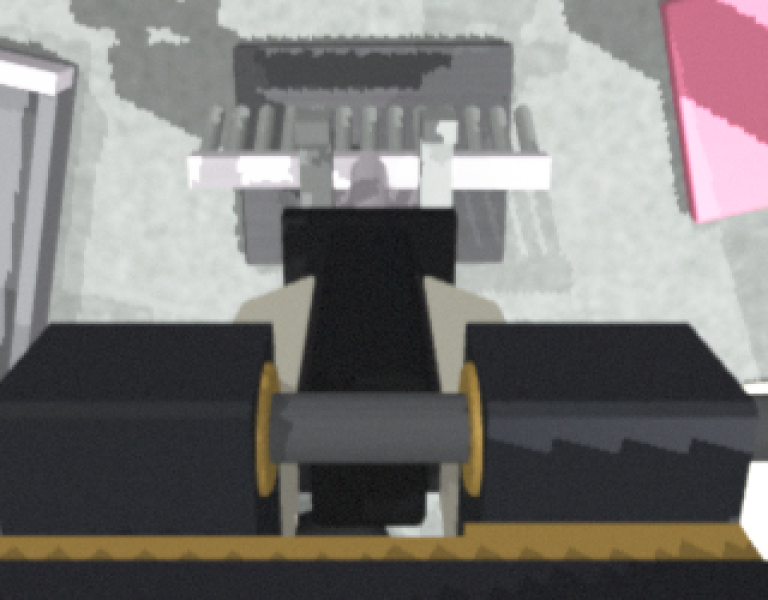

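Run:
```python
from fit import *
from plan import *
P=pickle.load(open('P0.pkl','rb'))
S=lambda l:np.array(l)/3.6+[200,140]-.5
T=lambda l:np.array(l)/4+[220,120]-.5
def inv(q,X):
    X=np.atleast_2d(X)-[q[0],q[1],0]; c,s=np.cos(q[2]),np.sin(q[2]); return np.c_[c*X[:,0]+s*X[:,1],-s*X[:,0]+c*X[:,1]]
q=[567.5,46.5,-.055]
print('D side',inv(q,onz(P['side'],S([[505,305],[520,305],[553,385],[533,392]]),18)).round())
print('D top',inv(q,onz(P['top'],T([[450,205],[540,255]]),18)).round())
print('C side',inv(q,onz(P['side'],S([[460,343],[474,337],[535,425],[515,432]]),15)).round())
print('C top',inv(q,onz(P['top'],T([[450,268],[563,312]]),18)).round())
print('w1 A,B',inv(q,[[495.4, 5.4, 18.0], [466.4, 96.0, 18.0], [535.7, 8.5, 18.0], [508.5, 100.2, 18.0]]).round())
print(bot.get_obs()['joint_positions'].round(3))
w=pickle.load(open('w2.pkl','rb')); print('w2 rail end +y outer/inner',inv(q,onz(w,np.array([[105,62],[95,84]])/2.4+[170,120],28)).round(1))
p0=np.array([440.5,287.9,234.]);R0=toolR(.178)
def tcp(ex,ey,ez,lean,yaw=q[2]):
    E=W(q,[[ex,ey,ez]])[0]; R=toolR(yaw,lean); return E-R.apply([16,0,182]),R
out=p0+R0.apply([80,0,-6])
mid=np.array([395,150,262.])
print(tcp(-60,0,70,.5)[0])
p,R=calls(p0,R0,[(out,R0),(mid,toolR(.05,.2)),tcp(-60,0,70,.52)])
print(p)
```

```text
D side [[ 75.  29.]
 [ 84.  21.]
 [ 46. -55.]
 [ 31. -50.]]
D top [[ 76.  29.]
 [ 48. -45.]]
C side [[ 25.  23.]
 [ 37.  21.]
 [ 12. -72.]
 [ -3. -67.]]
C top [[ 27.  21.]
 [  7. -69.]]
w1 A,B [[ -70.  -45.]
 [-104.   44.]
 [ -30.  -40.]
 [ -62.   50.]]
[ 0.433  0.359  1.549  0.     1.233 -1.316]
w2 rail end +y outer/inner [[-136.3   99.8]
 [-124.2   96.4]]
[434.48730855  53.82308363 237.39083488]
10 rows
[[26.7, 0.0, -2.0, 0.0, 0.0, 0.0], [53.3, -0.0, -4.0, 0.0, 0.0, 0.0], [80.0, 0.0, -6.0, 0.0, 0.0, 0.0], [77.3, -31.9, -11.5, 0.003, -0.05, 0.032], [74.6, -63.8, -17.0, 0.006, -0.1, 0.064]]
[[-5.3, -31.7, -4.9, 0.004, -0.05, 0.032], [-10.5, -63.4, -9.8, 0.007, -0.1, 0.064], [-17.9, -96.6, -0.2, 0.021, -0.206, 0.097], [-25.4, -129.7, 9.3, 0.035, -0.312, 0.13], [-32.8, -162.8, 18.9, 0.049, -0.419, 0.163]]
[431.169396    54.03069975 235.92745288]
```

Request:
step_arm([
  [20,0,-1,0,0,0],
  [50,0,-3,0,0,0],
  [80,0,-6,0,0,0],
  [77.3,-31.9,-11.5,0.003,-0.05,0.032],
  [74.6,-63.8,-17.0,0.006,-0.1,0.064],
])

```text
time: 5.67
tool_pos: [377.0, 212.0, 250.8]
tcp_rot: [-3.138, 0.101, -3.024]
contact_force: [1.8, 0.3, -1.1]
grip_width: 19.9
```

Request:
step_arm([
  [-5.3,-31.7,-4.9,0.004,-0.05,0.032],
  [-10.5,-63.4,-9.8,0.007,-0.1,0.064],
  [-17.9,-96.6,-0.2,0.021,-0.206,0.097],
  [-25.4,-129.7,9.3,0.035,-0.312,0.13],
  [-32.8,-162.8,18.9,0.049,-0.419,0.163],
])

```text
time: 6.08
tool_pos: [431.4, 52.5, 236.6]
tcp_rot: [-3.141, 0.527, 3.085]
contact_force: [1.3, 1.4, -3.1]
grip_width: 20.2
```

Request:
step_arm([
  [0,0,0,0,0,0],
  [0,0,0,0,0,0],
  [0,0,0,0,0,0],
])

```text
time: 6.33
tool_pos: [431.3, 54.1, 236.2]
tcp_rot: [3.141, 0.519, 3.086]
contact_force: [0.3, 0.1, -1.1]
grip_width: 20.3
```

Run:
```python
from plan import *
import pickle
check(); print(bot.get_obs()['joint_positions'].round(3))
p=snap('wrist','w4.png'); pickle.dump(p,open('w4.pkl','wb')); s=snap('side','s4.png'); pickle.dump(s,open('s4.pkl','wb'))
i=cv2.imread('pics/w4.png'); j=cv2.imread('pics/s4.png')[140:305,200:450]
cv2.imwrite('pics/m4.png',cv2.vconcat([cv2.resize(i[:210],(640,210)),cv2.resize(j,(640,380),interpolation=3)]))
```

```text
t 6.33 pos [431.3  54.1 236.2] rot [3.141 0.519 3.086] err [0.1 0.  0.3] [-0.     0.001  0.001] F [ 0.3  0.1 -1.1] M [0.04 0.48 0.02] w 20.3
[-0.051 -0.033  2.154 -0.004  0.501 -1.563]
```

View pics/m4.png

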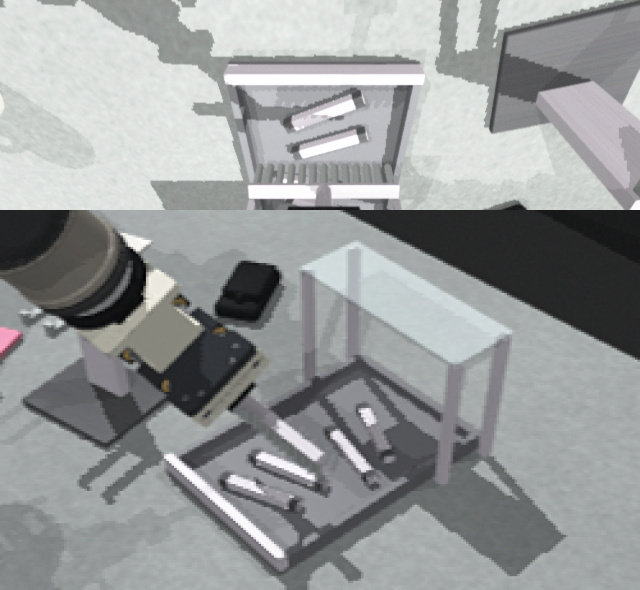

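Run:
```python
from fit import *
p=pickle.load(open('w4.pkl','rb'))
g=cv2.cvtColor(p['color'],cv2.COLOR_RGB2GRAY).astype(int)
print([(c,g[58:92,c].tolist()) for c in (260,)])
O=[];I=[]
for c in range(235,416,10):
    col=g[58:95,c]; m=np.where(col>235)[0]
    if len(m): O.append([c,58+m[0]-.5]); I.append([c,58+m[-1]+.5])
    
for n,L in(('outer',O),('inner',I)):
    X=onz(p,L,28); k=np.polyfit(X[:,1],X[:,0],1); r=X[:,0]-np.polyval(k,X[:,1]); k=np.polyfit(X[abs(r)<2,1],X[abs(r)<2,0],1)
    print(n,'yaw',-np.arctan(k[0]),'x at y=54',np.polyval(k,54),abs(r).max())
row=g[73]; print('ends',[ (c,row[c]) for c in list(range(222,232))+list(range(418,428))])
h=g[175:205]; print([(c,int(175+np.where(h[:,c]>235)[0].min()) if (h[:,c]>235).any() else None,int(175+np.where(h[:,c]>235)[0].max()) if (h[:,c]>235).any() else None) for c in range(245,405,12)])
print(onz(p,[[227,73],[423,73]],28))
```

```text
[(260, [130, 131, 129, 115, 105, 111, 149, 181, 184, 186, 188, 187, 190, 183, 186, 192, 235, 254, 255, 255, 255, 255, 255, 255, 255, 254, 250, 201, 180, 183, 180, 181, 191, 199])]
outer yaw -0.05105701642512048 x at y=54 434.09700389216584 0.781510027142815
inner yaw -0.055624026049913525 x at y=54 444.5806249736003 1.1368683772161603e-13
ends [(222, np.int64(147)), (223, np.int64(158)), (224, np.int64(183)), (225, np.int64(191)), (226, np.int64(196)), (227, np.int64(193)), (228, np.int64(192)), (229, np.int64(195)), (230, np.int64(193)), (231, np.int64(192)), (418, np.int64(196)), (419, np.int64(199)), (420, np.int64(199)), (421, np.int64(199)), (422, np.int64(199)), (423, np.int64(203)), (424, np.int64(213)), (425, np.int64(221)), (426, np.int64(223)), (427, np.int64(220))]
[(245, None, None), (257, 185, 197), (269, 186, 197), (281, 185, 197), (293, 185, 197), (305, 186, 197), (317, None, None), (329, None, None), (341, 185, 197), (353, 185, 197), (365, 185, 197), (377, 185, 197), (389, 185, 197), (401, None, None)]
[[428.3702844  -34.77359044  28.        ]
 [438.37818184 144.98147993  28.        ]]
```

```bash
cat >> fit.py <<'E'
from plan import *
Q=[568.5,47.5,-.053]
def tcp(ex,ey,ez,lean,yaw=Q[2]):
    E=W(Q,[[ex,ey,ez]])[0]; R=toolR(yaw,lean); return E-R.apply([16,0,182]),R
def edge(p,R):
    E=p+R.apply([16,0,182])-[Q[0],Q[1],0]; c,s=np.cos(Q[2]),np.sin(Q[2]); return np.array([c*E[0]+s*E[1],-s*E[0]+c*E[1],E[2]])
E
python3 - <<'E'
from fit import *
p,R=cmd(); print(edge(p,R))
p,R=calls(p,R,[tcp(-40,-8,31,.54),tcp(102,-8,30,.56)+(30,)]); print(edge(p,R))
p,R=calls(p,R,[tcp(102,-8,10,.56)+(7,)]); print(edge(p,R))
E
```

```text
[-60.88019418  -0.86749467  70.06038319]
7 rows
[[2.4, -3.6, 22.0, -0.0, -0.01, -0.001], [4.9, -7.2, 44.0, -0.001, -0.02, -0.002], [-18.9, -7.2, 58.2, -0.001, -0.024, -0.002], [-42.8, -7.1, 72.5, -0.001, -0.028, -0.002], [-66.6, -7.0, 86.8, -0.001, -0.032, -0.002]]
[[-23.3, -0.0, 15.0, 0.0, -0.004, 0.0], [-46.7, -0.1, 30.0, 0.0, -0.008, 0.0]]
[102.11295408  -8.01944535  30.0179427 ]
3 rows
[[3.6, 0.0, 5.6, 0.0, 0.0, 0.0], [7.1, 0.0, 11.3, 0.0, 0.0, 0.0], [10.7, 0.0, 16.9, 0.0, 0.0, 0.0]]
[102.03119722  -8.01680633  10.01561012]
```

Request:
step_arm([
  [2.4,-3.6,22.0,0,-0.01,-0.001],
  [4.9,-7.2,44.0,-0.001,-0.02,-0.002],
  [-18.9,-7.2,58.2,-0.001,-0.024,-0.002],
  [-42.8,-7.1,72.5,-0.001,-0.028,-0.002],
  [-66.6,-7.0,86.8,-0.001,-0.032,-0.002],
])

```text
time: 6.85
tool_pos: [533.3, 43.0, 193.7]
tcp_rot: [3.141, 0.552, 3.091]
contact_force: [0.3, 0.2, -0.3]
grip_width: 19.9
```

Request:
step_arm([
  [-23.3,0,15.0,0,-0.004,0],
  [-46.7,-0.1,30.0,0,-0.008,0],
  [-46.7,-0.1,30.0,0,-0.008,0],
  [-46.7,-0.1,30.0,0,-0.008,0],
])

```text
time: 7.18
tool_pos: [588.2, 39.9, 192.4]
tcp_rot: [3.141, 0.56, 3.091]
contact_force: [-0.6, 0.0, -1.9]
grip_width: 19.9
```

Request:
step_arm([
  [3.6,0,5.6,0,0,0],
  [7.1,0,11.3,0,0,0],
  [10.7,0,16.9,0,0,0],
  [10.7,0,16.9,0,0,0],
  [10.7,0,16.9,0,0,0],
])

```text
time: 7.6
tool_pos: [586.3, 38.6, 172.0]
tcp_rot: [3.141, 0.559, 3.089]
contact_force: [0.4, -0.2, -1.7]
grip_width: 20.0
```

Run:
```python
from fit import *
check(); print(bot.get_obs()['joint_positions'].round(3)); p,R,o=meas(); print(edge(p,R)); F=[]
for k in range(6):
    s=bot.capture('side'); F.append(np.r_[bot.get_obs()['contact_force'],bot.get_obs()['moment']])
print(np.mean(F,0).round(2),np.std(F,0).round(2))
j=s['color'][140:305,200:450,::-1]; cv2.imwrite('pics/s5.png',cv2.resize(j,(800,528),interpolation=3))
```

```text
t 7.6 pos [586.3  38.6 172. ] rot [3.141 0.559 3.089] err [-0.6  0.2 -0.7] [-0.     0.001 -0.   ] F [ 0.4 -0.2 -1.7] M [ 0.07  0.55 -0.01] w 20.0
[-0.069  0.336  1.936  0.029  0.311 -1.613]
[101.17296417  -7.83283651   9.2149543 ]
[-0.09  0.03 -1.59  0.04  0.53 -0.02] [0.4  0.55 0.5  0.03 0.02 0.03]
```

Request:
step_arm([
  [0.5,0,0.8,0,0,0],
  [1.1,0,1.7,0,0,0],
  [1.1,0,1.7,0,0,0],
])

```text
time: 8.15
tool_pos: [586.8, 38.5, 170.5]
tcp_rot: [3.141, 0.56, 3.089]
contact_force: [0.1, 0.5, -1.3]
grip_width: 20.3
```

```bash
cat >> fit.py <<'E'
def setcmd(d):
    p,R=cmd(); d=np.array(d,float); p=p+R.apply(d[:3]); R=R*Ro.from_rotvec(d[3:]); json.dump([p.tolist(),R.as_quat().tolist()],open('cmd.json','w'))
def force(n=5):
    F=[]
    for k in range(n): s=bot.capture('side'); o=bot.get_obs(); F.append(np.r_[o['contact_force'],o['moment']])
    print('F,M',np.mean(F,0).round(2)); p,R,o=meas(); print('edge',edge(p,R).round(1),'t',round(o['time'],2),'q',o['joint_positions'].round(2)); return s
E
python3 - <<'E'
from fit import *
setcmd([1.1,0,1.7,0,0,0]); check(); force()
E
```

```text
t 8.15 pos [586.8  38.5 170.5] rot [3.141 0.56  3.089] err [-0.   0.  -0.2] [-0.  0. -0.] F [ 0.1  0.5 -1.3] M [0.05 0.55 0.06] w 20.3
F,M [ 0.13  0.37 -1.53  0.04  0.57 -0.03]
edge [102.1  -7.9   8. ] t 8.4 q [-0.07  0.34  1.94  0.03  0.31 -1.61]
```

Run:
```python
from fit import *
p,R=cmd()
p,R=calls(p,R,[tcp(60,-8,7.3,.55)+(8,),tcp(-20,-8,7.3,.50)+(9,)]); print(edge(p,R))
```

```text
14 rows
[[5.7, 0.0, -3.6, 0.0, 0.002, 0.0], [11.4, 0.0, -7.2, 0.0, 0.003, 0.0], [17.0, 0.0, -10.8, 0.0, 0.005, 0.0], [22.7, 0.0, -14.4, 0.0, 0.007, 0.0], [28.4, 0.0, -18.0, 0.0, 0.009, 0.0]]
[[5.7, 0.1, -3.5, 0.0, 0.001, 0.0], [13.1, 0.1, -8.6, 0.0, 0.008, 0.0], [20.5, 0.1, -13.7, 0.0, 0.014, 0.0], [27.8, 0.1, -18.8, 0.0, 0.02, 0.0], [35.2, 0.1, -23.9, 0.0, 0.026, 0.0]]
[[7.5, -0.0, -5.0, 0.0, 0.007, 0.0], [15.1, -0.0, -9.9, 0.0, 0.013, 0.0], [22.6, -0.0, -14.8, 0.0, 0.019, 0.0], [30.1, -0.0, -19.7, 0.0, 0.025, 0.0]]
[-19.9491292  -7.929237    7.3174477]
```

Request:
step_arm([
  [5.7,0,-3.6,0,0.002,0],
  [11.4,0,-7.2,0,0.003,0],
  [17.0,0,-10.8,0,0.005,0],
  [22.7,0,-14.4,0,0.007,0],
  [28.4,0,-18.0,0,0.009,0],
])

```text
time: 8.82
tool_pos: [552.5, 40.3, 170.9]
tcp_rot: [3.141, 0.551, 3.089]
contact_force: [-0.6, -0.3, -1.5]
grip_width: 19.9
```

Request:
step_arm([
  [5.7,0.1,-3.5,0,0.001,0],
  [13.1,0.1,-8.6,0,0.008,0],
  [20.5,0.1,-13.7,0,0.014,0],
  [27.8,0.1,-18.8,0,0.02,0],
  [35.2,0.1,-23.9,0,0.026,0],
])

```text
time: 9.23
tool_pos: [510.0, 42.7, 172.9]
tcp_rot: [3.141, 0.525, 3.089]
contact_force: [-1.3, 0.4, -1.6]
grip_width: 19.7
```

Request:
step_arm([
  [7.5,0,-5.0,0,0.007,0],
  [15.1,0,-9.9,0,0.013,0],
  [22.6,0,-14.8,0,0.019,0],
  [30.1,0,-19.7,0,0.025,0],
  [30.1,0,-19.7,0,0.025,0],
])

```text
time: 9.65
tool_pos: [473.3, 44.7, 174.5]
tcp_rot: [3.141, 0.499, 3.089]
contact_force: [-0.4, 0.5, -2.8]
grip_width: 20.1
```

Run:
```python
from fit import *
check(); s=force(3)
w=bot.capture('wrist')
i=w['color'][40:215,200:450,::-1]; j=s['color'][140:305,200:450,::-1]
cv2.imwrite('pics/m6.png',cv2.hconcat([cv2.resize(i,(400,280),interpolation=3),cv2.resize(j,(400,280),interpolation=3)]))
```

```text
t 9.65 pos [473.3  44.7 174.5] rot [3.141 0.499 3.089] err [-1.7  0.2 -0.2] [-0.     0.002 -0.   ] F [-0.4  0.5 -2.8] M [ 0.01  0.46 -0.02] w 20.1
F,M [ 0.26  0.01 -1.71  0.04  0.49  0.02]
edge [-19.4  -7.9   7.7] t 9.8 q [-0.07  0.16  2.15  0.03  0.33 -1.62]
```

View pics/m6.png

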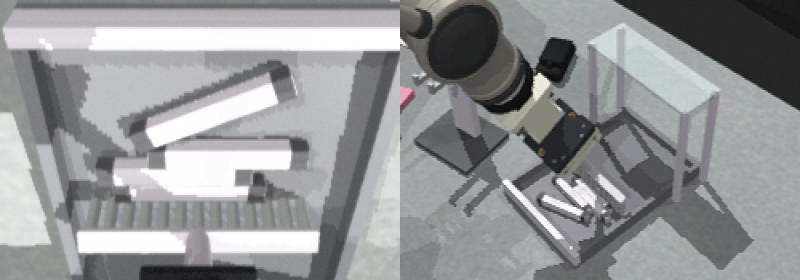

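Run:
```python
from fit import *
p,R=cmd()
p,R=calls(p,R,[tcp(-66,-4,7.3,.40)+(7,)]); print(edge(p,R))
```

```text
5 rows
[[4.5, 0.8, -3.9, 0.0, 0.02, 0.0], [8.9, 1.6, -7.8, 0.0, 0.04, 0.0], [13.4, 2.4, -11.7, 0.0, 0.06, 0.0], [17.8, 3.2, -15.6, 0.0, 0.08, 0.0], [22.3, 4.0, -19.6, 0.0, 0.1, 0.0]]
[-65.99335437  -3.9340668    7.3387326 ]
```

Request:
step_arm([
  [4.5,0.8,-3.9,0,0.02,0],
  [8.9,1.6,-7.8,0,0.04,0],
  [13.4,2.4,-11.7,0,0.06,0],
  [17.8,3.2,-15.6,0,0.08,0],
  [22.3,4.0,-19.6,0,0.1,0],
])

```text
time: 10.27
tool_pos: [446.7, 50.0, 181.4]
tcp_rot: [3.141, 0.4, 3.089]
contact_force: [0.2, 0.5, -1.8]
grip_width: 19.9
```

Run:
```python
from fit import *
check(); s=force(3)
p,R=cmd()
p,R=calls(p,R,[tcp(-72,-4,7.5,.38)+(1,)]); print(edge(p,R))
```

```text
t 10.27 pos [446.7  50.  181.4] rot [3.141 0.4   3.089] err [ 0.5 -0.   0.2] [-0.  0. -0.] F [ 0.2  0.5 -1.8] M [-0.04  0.24 -0.05] w 19.9
F,M [-0.01 -0.01 -0.72  0.04  0.38  0.01]
edge [-65.2  -3.8   7.6] t 10.42 q [-0.06  0.12  2.13  0.01  0.49 -1.59]
3 rows
[[0.6, -0.0, -0.7, 0.0, 0.007, 0.0], [1.2, -0.0, -1.4, 0.0, 0.014, 0.0], [1.8, -0.0, -2.1, 0.0, 0.02, 0.0]]
[-71.95736305  -3.93471101   7.48207549]
```

Request:
step_arm([
  [0.4,0,-0.4,0,0.004,0],
  [0.7,0,-0.8,0,0.008,0],
  [1.1,0,-1.3,0,0.012,0],
  [1.5,0,-1.7,0,0.016,0],
  [1.8,0,-2.1,0,0.02,0],
])

```text
time: 10.83
tool_pos: [444.0, 50.1, 182.4]
tcp_rot: [3.141, 0.38, 3.089]
contact_force: [0.9, 0.4, -2.3]
grip_width: 19.7
```

Run:
```python
from fit import *
check(); s=force(3)
w=bot.capture('wrist'); pickle.dump(w,open('w7.pkl','wb'))
i=w['color'][20:260,190:470,::-1]; cv2.imwrite('pics/m7.png',cv2.resize(i,None,fx=2.5,fy=2.5,interpolation=3))
```

```text
t 10.83 pos [444.   50.1 182.4] rot [3.141 0.38  3.089] err [ 0.2 -0.   0. ] [-0.  0. -0.] F [ 0.9  0.4 -2.3] M [-0.01  0.24  0.04] w 19.7
F,M [ 0.46 -0.61 -1.91  0.04  0.36 -0.01]
edge [-71.9  -3.9   7.5] t 10.98 q [-0.06  0.12  2.11  0.01  0.53 -1.59]
```

View pics/m7.png

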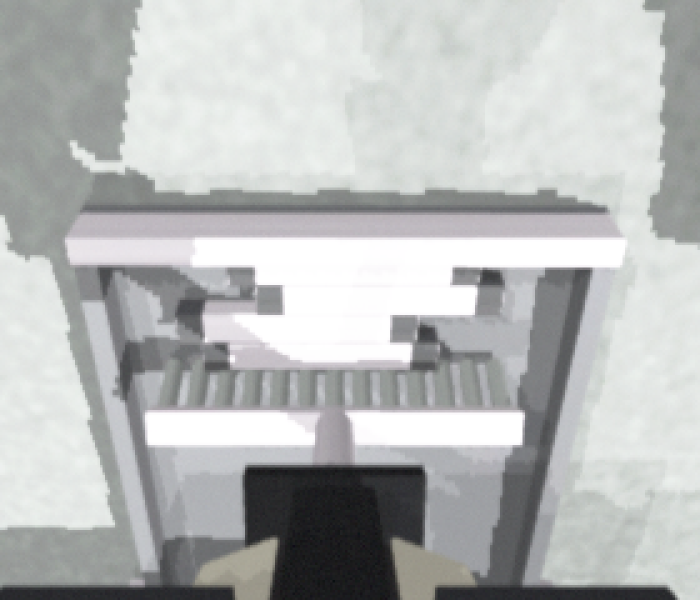

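Request:
step_arm([
  [0.4,0,-0.2,0,0,0],
  [0.9,0,-0.4,0,0,0],
  [1.4,0,-0.55,0,0,0],
  [1.4,0,-0.55,0,0,0],
])

```text
time: 11.37
tool_pos: [443.0, 50.2, 182.8]
tcp_rot: [3.141, 0.382, 3.089]
contact_force: [2.8, -0.6, -2.3]
grip_width: 19.6
```

Run:
```python
from fit import *
setcmd([1.4,0,-.55,0,0,0]); check(); s=force(4)
```

```text
t 11.37 pos [443.   50.2 182.8] rot [3.141 0.382 3.089] err [ 0.7 -0.   0.4] [-0.    -0.002 -0.   ] F [ 2.8 -0.6 -2.3] M [-0.06 -0.31 -0.01] w 19.6
F,M [ 3.22 -0.36 -2.78 -0.03 -0.48 -0.02]
edge [-72.6  -3.9   7.9] t 11.57 q [-0.06  0.12  2.12  0.01  0.52 -1.59]
```

Run:
```python
from fit import *
p,R=cmd()
p,R=calls(p,R,[tcp(-71,-4,8,.38)+(1.5,),tcp(-40,-4,12,.38)+(14,),tcp(-30,-4,60,.38)+(25,)]); print(edge(p,R))
```

```text
7 rows
[[-1.3, -0.0, 0.2, 0.0, 0.0, 0.0], [-2.5, -0.0, 0.4, 0.0, 0.0, 0.0], [-12.6, -0.0, 3.0, 0.0, 0.0, 0.0], [-22.7, -0.0, 5.6, 0.0, 0.0, 0.0], [-32.8, -0.0, 8.2, 0.0, 0.0, 0.0]]
[[-13.6, -0.0, -20.4, 0.0, 0.0, 0.0], [-27.1, -0.0, -40.8, 0.0, 0.0, 0.0]]
[-29.94440906  -3.93725548  59.98049633]
```

Request:
step_arm([
  [-1.3,0,0.2,0,0,0],
  [-2.5,0,0.4,0,0,0],
  [-12.6,0,3.0,0,0,0],
  [-22.7,0,5.6,0,0,0],
  [-32.8,0,8.2,0,0,0],
])

```text
time: 11.98
tool_pos: [477.0, 48.4, 187.1]
tcp_rot: [3.141, 0.38, 3.089]
contact_force: [0.3, -0.4, -1.9]
grip_width: 19.7
```

Request:
step_arm([
  [-13.6,0,-20.4,0,0,0],
  [-27.1,0,-40.8,0,0,0],
  [-27.1,0,-40.8,0,0,0],
])

```text
time: 12.23
tool_pos: [490.0, 47.7, 239.6]
tcp_rot: [3.141, 0.389, 3.089]
contact_force: [1.2, 0.2, -0.5]
grip_width: 19.7
```

Run:
```python
from fit import *
check(); s=force(3)
w=bot.capture('wrist'); pickle.dump(w,open('w8.pkl','wb'))
i=w['color'][40:240,190:470,::-1]; cv2.imwrite('pics/m8.png',cv2.resize(i,None,fx=2.8,fy=2.8,interpolation=3))
# where a straight rake would appear: head bar ends (front lower) + tips
p,R,o=meas(); Rr=R*Ro.from_matrix(np.diag([-1,1,-1.])); G=p+R.apply([0,0,10])
pts=[G+Rr.apply(v) for v in ([-16,-63,-172],[-16,63,-172],[0,-68,-137],[0,68,-137],[-17,-22,-46],[-17,22,-46])]
print(((proj(w,pts)-[190,40])*2.8).round())
# rail, rods predicted: lines at tray x=-125+12k,z=18
for x in (-125,-113,-101,-89,-77): print(x,((proj(w,W(Q,[[x,-30,18],[x,30,18]]))-[190,40])*2.8).round().tolist())
```

```text
t 12.23 pos [490.   47.7 239.6] rot [3.141 0.389 3.089] err [ 4.2 -0.2  4.7] [-0.    -0.009 -0.   ] F [ 1.2  0.2 -0.5] M [ 0.08  0.2  -0.02] w 19.7
F,M [-0.15 -0.08 -2.26  0.04  0.44  0.05]
edge [-30.3  -3.9  59.1] t 12.38 q [-0.06  0.12  1.94  0.    0.7  -1.58]
[[198. 347.]
 [551. 347.]
 [166. 417.]
 [584. 417.]
 [277. 455.]
 [474. 456.]]
-125 [[295.0, 35.0], [479.0, 36.0]]
-113 [[297.0, 74.0], [476.0, 74.0]]
-101 [[299.0, 110.0], [474.0, 110.0]]
-89 [[300.0, 144.0], [471.0, 144.0]]
-77 [[302.0, 177.0], [469.0, 177.0]]
```

View pics/m8.png

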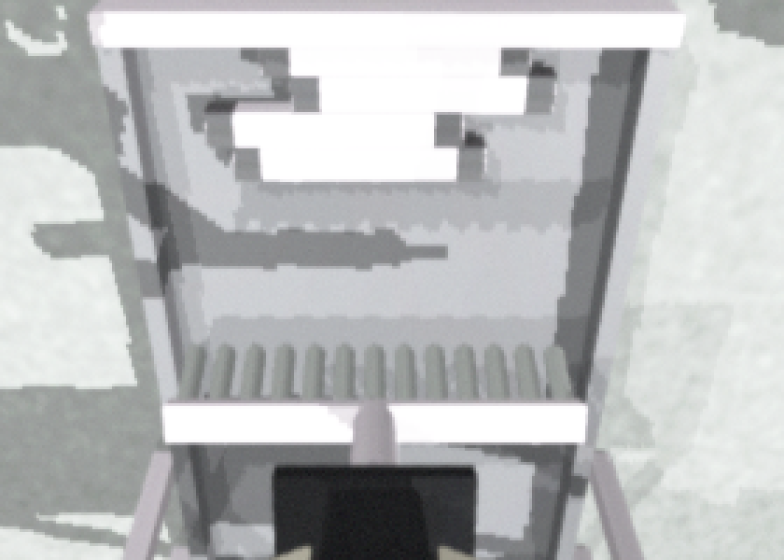

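Run:
```python
from fit import *
p,R=cmd(); R0=toolR(.1785); p0=np.array([440.5,288.1,216.])
out=p0+R0.apply([80,0,-20])
p,R=calls(p,R,[([400,115,258],toolR(0.03,.2)),(out,R0,30)]); print(p, out)
p,R=calls(p,R,[(p0+R0.apply([0,0,-19]),R0,18)]); print(p)
```

```text
9 rows
[[24.7, 20.8, -18.2, -0.008, 0.06, -0.027], [49.5, 41.6, -36.4, -0.016, 0.12, -0.053], [74.2, 62.5, -54.5, -0.024, 0.18, -0.08], [82.8, 88.6, -54.0, -0.027, 0.213, -0.104], [91.4, 114.7, -53.5, -0.03, 0.246, -0.129]]
[[4.7, 26.9, 3.0, -0.003, 0.034, -0.025], [9.4, 53.8, 5.9, -0.005, 0.067, -0.05], [14.1, 80.7, 8.9, -0.008, 0.1, -0.074], [18.8, 107.6, 11.9, -0.01, 0.133, -0.099]]
[361.73769937 273.85530597 235.98233234] [361.77110958 273.89571144 236.        ]
5 rows
[[-16.0, 0.0, 0.2, -0.0, 0.0, 0.0], [-32.0, 0.0, 0.4, -0.0, 0.0, 0.0], [-48.0, 0.0, 0.6, -0.0, 0.0, 0.0], [-64.0, 0.0, 0.8, -0.0, 0.0, 0.0], [-80.0, 0.0, 1.0, -0.0, 0.0, 0.0]]
[440.46659108 288.06204261 235.01784079]
```

Request:
step_arm([
  [24.7,20.8,-18.2,-0.008,0.06,-0.027],
  [49.5,41.6,-36.4,-0.016,0.12,-0.053],
  [74.2,62.5,-54.5,-0.024,0.18,-0.08],
  [82.8,88.6,-54.0,-0.027,0.213,-0.104],
  [91.4,114.7,-53.5,-0.03,0.246,-0.129],
])

```text
time: 12.85
tool_pos: [386.1, 168.7, 250.4]
tcp_rot: [-3.138, 0.132, -3.061]
contact_force: [2.0, -0.5, -1.6]
grip_width: 20.2
```

Request:
step_arm([
  [4.7,26.9,3.0,-0.003,0.034,-0.025],
  [9.4,53.8,5.9,-0.005,0.067,-0.05],
  [14.1,80.7,8.9,-0.008,0.1,-0.074],
  [18.8,107.6,11.9,-0.01,0.133,-0.099],
  [18.8,107.6,11.9,-0.01,0.133,-0.099],
])

```text
time: 13.27
tool_pos: [360.6, 277.0, 233.9]
tcp_rot: [3.141, -0.004, -2.959]
contact_force: [0.1, 0.1, -1.1]
grip_width: 20.0
```

Request:
step_arm([
  [0,0,0,0,0,0],
  [0,0,0,0,0,0],
  [0,0,0,0,0,0],
])

```text
time: 13.52
tool_pos: [361.7, 273.0, 235.6]
tcp_rot: [-3.141, -0.0, -2.964]
contact_force: [0.7, 0.7, -1.5]
grip_width: 19.6
```

Run:
```python
from fit import *
json.dump([[361.74,273.86,235.98],toolR(.1785).as_quat().tolist()],open('cmd.json','w'))
check()
# predicted prong ends / seat projected, and rake handle, for a numeric look
w=bot.capture('wrist'); pickle.dump(w,open('w9.pkl','wb')); cv2.imwrite('pics/w9.png',w['color'][:,:,::-1])
p,R,o=meas(); print('rel to hang pose in tool axes',R.inv().apply(np.array([440.5,288.1,216])-p).round(1))
```

```text
t 13.52 pos [361.7 273.  235.6] rot [-3.141 -0.    -2.964] err [-0.1 -0.9 -0.3] [0.001 0.    0.001] F [ 0.7  0.7 -1.5] M [ 0.05 -0.02 -0.05] w 19.6
rel to hang pose in tool axes [-80.1   1.   19.9]
```

Pose is as planned (1 mm of settling in y). Moving in over the prongs, then stopping to check before lowering.

Request:
step_arm([
  [-16,0.2,0.2,0,0,0],
  [-32,0.4,0.4,0,0,0],
  [-48,0.4,0.6,0,0,0],
  [-64,0.4,0.8,0,0,0],
  [-80,0.4,1.0,0,0,0],
])

```text
time: 13.98
tool_pos: [441.4, 287.6, 235.3]
tcp_rot: [-3.141, 0.001, -2.964]
contact_force: [0.4, 0.9, -2.3]
grip_width: 20.0
```

Request:
step_arm([
  [0,0,0,0,0,0],
  [0,0,0,0,0,0],
  [0,0,0,0,0,0],
  [0,0,0,0,0,0],
])

```text
time: 14.32
tool_pos: [439.7, 288.0, 235.2]
tcp_rot: [-3.141, 0.0, -2.963]
contact_force: [0.1, -0.5, -0.2]
grip_width: 20.2
```

Run:
```python
from fit import *
setcmd([-80,.4,1,0,0,0]); check(); force(3)
p,R,o=meas(); print('rel to hang pose in tool axes',R.inv().apply(np.array([440.5,288.1,216])-p).round(1))
w=bot.capture('wrist'); a=pickle.load(open('w3.pkl','rb'))
# post/stand shift between lift picture w3 and now
sh=cv2.phaseCorrelate(*[np.float32(cv2.cvtColor(x['color'][130:230,230:420],cv2.COLOR_RGB2GRAY)) for x in (a,w)]); print('shift px vs lift picture',sh)
```

```text
t 14.32 pos [439.7 288.  235.2] rot [-3.141  0.    -2.963] err [-0.7 -0.4  0.2] [ 0. -0.  0.] F [ 0.1 -0.5 -0.2] M [ 0.03  0.01 -0.04] w 20.2
F,M [ 0.19 -0.17 -1.66  0.05  0.02 -0.01]
edge [-156.6  230.1   53.3] t 14.47 q [ 0.43  0.36  1.55 -0.    1.24 -1.31]
rel to hang pose in tool axes [-0.5 -0.4 19.3]
shift px vs lift picture ((-0.13720128728071757, 0.010810542277930324), 0.9274337655305862)
```

Request:
step_arm([
  [0,0,5,0,0,0],
  [0,0,10,0,0,0],
  [0,0,14,0,0,0],
  [0,0,17,0,0,0],
  [0,0,18.6,0,0,0],
])

```text
time: 14.93
tool_pos: [440.1, 288.3, 216.0]
tcp_rot: [-3.141, -0.001, -2.963]
contact_force: [-4.8, -2.3, 11.7]
grip_width: 19.9
```

Request:
step_arm([
  [0,0,0,0,0,0],
  [0,0,0,0,0,0],
  [0,0,0,0,0,0],
])

```text
time: 15.18
tool_pos: [440.5, 288.5, 216.4]
tcp_rot: [-3.141, 0.001, -2.963]
contact_force: [0.6, 0.5, -2.0]
grip_width: 19.7
```

Run:
```python
from fit import *
setcmd([0,0,18.6,0,0,0]); check(); force(4)
```

```text
t 15.18 pos [440.5 288.5 216.4] rot [-3.141e+00  1.000e-03 -2.963e+00] err [0.1 0.1 0. ] [ 0.    -0.001 -0.   ] F [ 0.6  0.5 -2. ] M [ 0.03  0.01 -0.02] w 19.7
F,M [ 0.09 -0.29 -1.45  0.04 -0.    0.02]
edge [-156.1  230.2   34.4] t 15.38 q [ 0.43  0.38  1.58 -0.    1.19 -1.31]
```

Request:
step_arm([
  [0,0,0.2,0,0,0],
  [0,0,0.4,0,0,0],
  [0,0,0.4,0,0,0],
])

```text
time: 15.63
tool_pos: [440.5, 288.5, 216.1]
tcp_rot: [-3.141, 0.001, -2.963]
contact_force: [-0.7, -0.0, -2.3]
grip_width: 20.0
```

Request:
step_arm([
  [0,0,0,0,0,0],
  [0,0,0,0,0,0],
  [0,0,0,0,0,0],
  [0,0,0,0,0,0],
  [0,0,0,0,0,0],
], fingers=80)

```text
time: 16.05
tool_pos: [440.5, 288.5, 216.2]
tcp_rot: [-3.141, 0.001, -2.963]
contact_force: [-0.1, -0.1, -0.5]
grip_width: 48.8
```

Request:
step_arm([
  [0,0,0,0,0,0],
  [0,0,0,0,0,0],
  [0,0,0,0,0,0],
  [0,0,0,0,0,0],
  [0,0,0,0,0,0],
])

```text
time: 16.47
tool_pos: [440.5, 288.5, 216.0]
tcp_rot: [-3.141, 0.0, -2.963]
contact_force: [-0.1, 0.6, 0.2]
grip_width: 78.8
```

Request:
step_arm([
  [0,0,-15,0,0,0],
  [0,0,-40,0,0,0],
  [0,0,-75,0,0,0],
  [0,0,-75,0,0,0],
  [0,0,-75,0,0,0],
])

```text
time: 16.88
tool_pos: [441.1, 288.9, 293.0]
tcp_rot: [3.141, 0.005, -2.963]
contact_force: [0.6, 0.6, -0.7]
grip_width: 79.7
```

Run:
```python
from fit import *
o=bot.get_obs(); print(o['time'],o['tool_pos'],o['grip_width'],o['contact_force'])
w=bot.capture('wrist'); s=bot.capture('side')
i=w['color'][120:370,170:490,::-1]; j=s['color'][140:305,180:420,::-1]
cv2.imwrite('pics/m10.png',cv2.hconcat([cv2.resize(i,(400,312),interpolation=3),cv2.resize(j,(400,312),interpolation=3)]))
```

```text
16.8833 [441.13485308 288.85569713 292.97126933] 79.73884272746457 [ 0.59535898  0.58406586 -0.70513458]
```

View pics/m10.png

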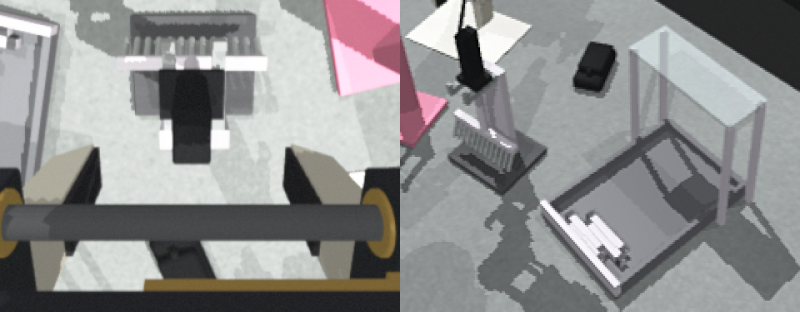

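```bash
python3 -c "
from plant import bot
print(bot.close_job())"
```

```text
the job is handed in; nothing more can be done
None
```

The four rods are combed flat against the tray's rail, and the rake is back on its two-pronged hook, released. I handed the job in at about 17 s of the 64 s allowed.

I lifted the rake about 18 mm off the prongs and pulled it out. I leaned it about 32° to get under the shelf and behind the rods, then combed all four to the rail in one stroke. The final push against the pack read about 3 N.

**Last checks:**
- **Rods:** the wrist picture after the stroke shows all four lying flat, parallel to the rail and side by side. Three rods measured 36.7 mm across against a nominal 36 mm, which is within the camera calibration. Their ends are staggered along the rail.
- **Rake:** it sat at the same place in the gripper's view after combing as when first lifted, so it had not slipped in the grip. The last picture shows its collar on both prongs, with the open gripper well above it and reading no contact.
- **Other things:** the arm never went near the mug, mouse, radio or the pink stand. I did not check their positions again at the end; of these, the last picture shows only the mouse and the pink stand in full.

**Where things were less clean:**
- **Hanging:** lowering the rake overshot by about 0.4 mm, giving a brief bump of about 12 N on the prongs. It had settled before I let go.
- **Tray position:** my estimates from different pictures disagreed by 1 to 2 mm, and by up to 5 mm along the rail. I therefore judged the final pack by contact force and by the picture.

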